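# Unplug and close a rubber test-piece mould

### The job

Close the empty test-piece mould for preheating. Pull the rubber plug straight up out of its cavity (it sits tight; rocking it a little from side to side eases it) and leave it in the grey parts tray. Then take the top plate by its handle and lower it over the two guide pins, keeping it level and holding it until it is fully home on the lower half; let go, and leave the bottle, wrench and weight where they are.

Things in the scene. Friction and masses are not known exactly. Their poses are not given: they have to be found in the camera images.
- mould: Lower mould half: steel block 110 (x) x 170 (y) x 35 mm high, clamped to the bench by a small dark foot at each x end (feet reach 73 mm from the centre, 18 mm high). Origin: centre of its underside, on the bench; z up. Two guide pins stand on its top; a square cavity in the middle holds the plug
- pin_left (a point): Tip of one guide pin, at y = +60 mm of the mould, 80 mm above the bench. Steel pins, 14 mm in diameter, 45 mm tall above the block's top, the last 12 mm tapering to a 5 mm tip
- pin_right (a point): Tip of the other, equal guide pin, at y = -60 mm of the mould
- cavity (a point): Centre of the cavity's mouth, 35 mm above the mould's origin; the square cavity is 44 mm wide and 26 mm deep
- plug_grip (a point): Middle of the grip rib of the black rubber plug. Rib: 18 (x) x 50 (y) x 36 mm high, on a flange 56 x 56 x 8 mm that rests on the mould's top; below it a square plug 40 x 40 x 24 mm fills the cavity. This point is 52 mm above the plug's lower end, 20 mm above the flange's top, 16 mm below the rib's top. Axes as the mould's at the start: z up, rib along y
- plug_centre (a point): Centre of the same plug, half-way up (34 mm above its lower end, 18 mm below plug_grip; total height 68 mm, 0.09 kg). It is a press fit, gripped on its two x faces for the first 18 mm of the way up, right out after 26 mm: a straight pull takes about 14 to 23 N; rocking it about 5 degrees about its y axis (to +x and -x) while pulling roughly halves that
- plate_handle (a point): Centre of the handle bar of the top plate (see plate_under). Dark steel bridge handle: bar 18 (x) x 80 (y) x 20 mm high over the middle of the plate, on two posts at y = +-31 mm (14 mm wide). This point is 34 mm above the plate's top face, 50 mm above its underside; the centre of mass is straight below it. z up
- plate_under (a point): Centre of the underside of the top plate: aluminium, 100 (x) x 160 (y) x 16 mm thick, about 0.8 kg, flat on the bench at the start, z up. Two 16 mm through holes at y = +60 and -60 mm fit over the pins; the same either way round. When home this point is 35 mm above the mould's origin
- tray: Parts tray: shallow grey plastic open box, 150 (x) x 140 (y) x 28 mm high, walls and floor 4 mm, fixed to the bench. Origin: centre of its underside, z up
- bottle: Bystander: white plastic bottle, 64 mm diameter, 120 mm tall, origin at its underside
- wrench: Bystander: steel wrench 180 mm long lying on the bench, origin at its underside
- weight: Bystander: steel test weight with a knob on top, 64 mm diameter, 78 mm tall, origin at its underside
There are look-alikes about, which are no part of the job. Leave any blue look-alike of the part that bears plate_handle alone.

How it is judged:
By the outcome, as a careful person would: the job done as asked, in the order asked, and still so for the second after the job is handed in, with the robot touching nothing.
It also fails if it takes over 72 s, if anything falls off the work surface, if the arm or the gripper's body presses on something with over 40 N, if the wrist force passes 120 N, or if a joint passes its speed limit or range.

### The arm

A 6-joint arm with a two-finger parallel gripper is mounted at the origin on the work surface. World frame = base frame: x ahead of the robot, y to its left, z up, the work surface at z = 0. Lengths are in mm, angles in rad, forces in N, time in s.
With the tool pointing down it reaches from about 400 to 825 mm from the base axis. Payload 7 kg.
Tool frame: the origin (TCP) lies at the very end of the fingers, on their centre line; the grasp point (between the pads) lies 19 mm behind it; z points along the fingers, y is the direction in which the jaws open and shut (so a half turn about z gives the same grasp; the last joint's range is limited). The gripper opens to 88 mm and grips with 3 to 60 N. Pads are 19 mm wide; open, the fingers measure 130 mm over their backs; the gripper's body (78 mm by 193 mm) begins 47 mm behind the grasp point.
Start: joints at [-0.939, 0.359, 0.012, 0, -1.224, -0.288], TCP at [227.493, -635.486, 226.561] pointing down, gripper open.
Joint ranges: [-3.07, 3.07], [-1.43, 2.12], [-1.02, 1.25], [-3.03, 1.67], [-3.05, -0], [-3.03, 3.03]. Speed limits (rad/s): [2.39, 2.39, 3.01, 3.14, 3.14, 3.14].

### API

Orientations are given as a unit quaternion [x, y, z, w].
In Python, from plant import bot gives the robot as it stands. Calls block until the motion is done:
- bot.move_ptp(position, orientation): joint-space move of the TCP to a pose.
- bot.line_to(position, velocity=150, ori=None): straight line of the TCP; ori=None keeps the orientation; velocity is the mean speed in mm/s.
- bot.move_joints(angles): joint-space move.
- bot.move_gripper(opening, force=None): finger opening in mm; force is the grip in N (None keeps the last); returns when the fingers have stopped.
- bot.pause(seconds).
- bot.solve_ik(position, orientation): joint angles nearest the present ones, or None.
- bot.read_state(): the state.
- bot.camera(name): name is "scene" or "side" or "wrist"; returns the picture (480x640x3 uint8, red, green, blue); there is no depth.
- bot.get_calibration(name): a dict with "fx", "fy", "cx", "cy" (pixels), "view" (4x4, takes a point from world to camera coordinates); the wrist camera has in their place "T_tool_cam" (4x4, takes a point from camera to tool coordinates, whose origin is the TCP and whose axes are the flange's). Camera axes: x right, y up, looking along -z (the intrinsics and any distortion apply to the point x, -y, -z); pixel columns grow to the right and rows downward; lengths in mm; the calibration is good to about 2 mm. A picture is of the moment at which its call begins: read the wrist's pose just before it. get_calibration takes no time and is no camera call.
A pose or a line that the arm cannot do raises bot.Unreachable and nothing moves.
- bot.close_job(): hands the job in, once; it reports no verdict.
The state is a dict: "t": time; "joint_pos": joint angles; "qvel": joint speeds; "tau": joint torques, N m; "tcp_pos": TCP position; "eef_rot": TCP orientation; "contact_force": force on the tool from outside, world axes, zero at the start; "moment": the same for the moment, N m; "width": finger opening in mm.
Only numpy, scipy, OpenCV 4.12 (cv2) and the standard library are available. Lean on these libraries where they do the work, as an engineer would, in place of code of your own. Each camera call takes 0.05 s, during which the arm holds its last target. There are 200 camera calls.

## Working session

There is one attempt and no reset: what is moved stays moved. The work goes in short steps, each a Python script; the robot and the scene stay as the last script left them, time stands still between calls to the robot, and variables do not carry over. Pictures are saved under pics/ and viewed, about 8 in all and at most 12, crops included, and the job is handed in when it is done.

```bash
ls; mkdir -p pics
python3 - <<'E'
from plant import bot
import cv2, numpy as np
np.set_printoptions(precision=4,suppress=True)
for n in ("scene","side","wrist"):
    im=bot.camera(n); cv2.imwrite(f"pics/{n}0.png",im[:,:,::-1]); 
    c=bot.get_calibration(n); print(n,{k:(np.array(v).round(4).tolist()) for k,v in c.items()})
s=bot.read_state(); print({k:np.round(v,3).tolist() for k,v in s.items()})
E
```

```text
pics
scene {'fx': 485.0879, 'fy': 485.0879, 'cx': 321.6189, 'cy': 242.0208, 'view': [[0.5142, 0.8576, -0.0122, -338.2378], [-0.6958, 0.4255, 0.5786, 365.9279], [0.5014, -0.289, 0.8155, -1441.7844], [0.0, 0.0, 0.0, 1.0]]}
side {'fx': 576.5211, 'fy': 576.5211, 'cx': 314.8022, 'cy': 226.7223, 'view': [[-0.8715, -0.4904, 0.0075, 542.3668], [0.3247, -0.5655, 0.7582, -254.5367], [-0.3676, 0.6631, 0.652, -897.7197], [0.0, 0.0, 0.0, 1.0]]}
wrist {'fx': 376.6676, 'fy': 376.6676, 'cx': 312.7269, 'cy': 239.8907, 'T_tool_cam': [[-0.0002, 0.9624, 0.2717, 74.1537], [1.0, 0.0004, -0.0005, -0.0679], [-0.0006, 0.2717, -0.9624, -158.1989], [0.0, 0.0, 0.0, 1.0]]}
{'t': 0.15, 'joint_pos': [-0.939, 0.359, 0.011, -0.0, -1.224, -0.288], 'qvel': [0.001, -0.002, 0.003, 0.001, -0.001, 0.001], 'tau': [-0.004, -58.327, 29.329, 7.001, 0.009, -0.0], 'tcp_pos': [227.404, -635.152, 225.813], 'eef_rot': [-0.171, 0.985, 0.001, -0.0], 'contact_force': [0.439, -0.152, -0.638], 'moment': [-0.005, 0.013, -0.003], 'width': 87.548}
```

View pics/scene0.png

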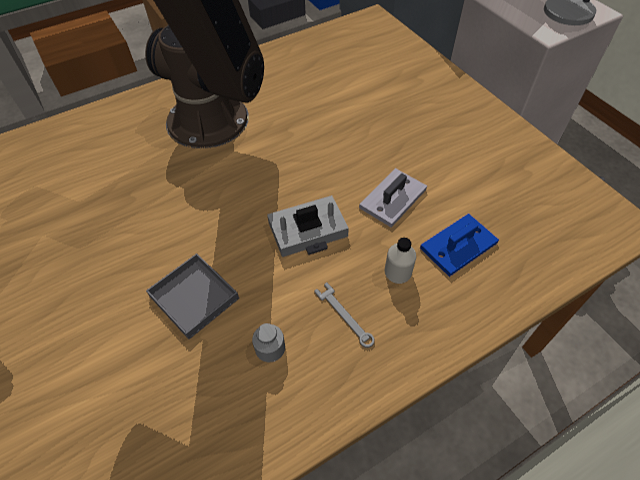

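View pics/side0.png

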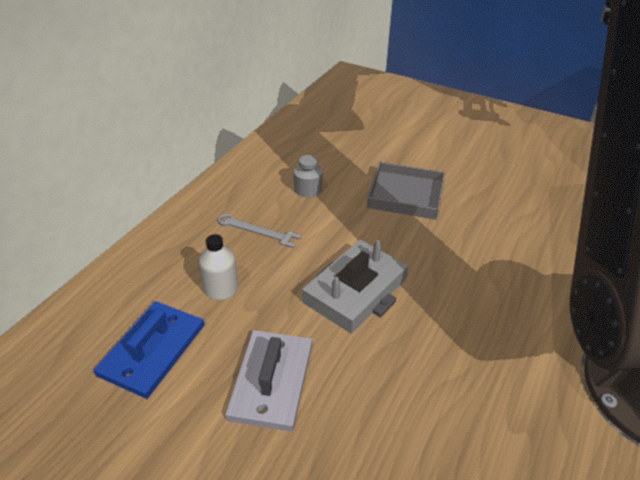

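Scene view: mould at (308,225), with pin tips near (283,219) and (331,205). The black plug rib is at (307,213) and the tray at (193,295). There are two handle candidates: the aluminium plate with a dark handle at (395,188), and the blue look-alike at (462,240). I choose the aluminium one. The side view agrees: aluminium (270,365), blue (150,345).

```bash
cat > h.py <<'E'
from plant import bot
import cv2, numpy as np
from scipy.spatial.transform import Rotation as R
np.set_printoptions(precision=2,suppress=True)
def cam(name, st=None):
    """camera pose: world origin, rotation(cam->world), K"""
    c=bot.get_calibration(name)
    if name=="wrist":
        st=st or bot.read_state()
        T=np.eye(4); T[:3,:3]=R.from_quat(st["eef_rot"]).as_matrix(); T[:3,3]=st["tcp_pos"]
        M=T@np.array(c["T_tool_cam"])
    else: M=np.linalg.inv(np.array(c["view"]))
    return M,(c["fx"],c["fy"],c["cx"],c["cy"])
def ray(C,uv):
    M,(fx,fy,cx,cy)=C
    d=M[:3,:3]@np.array([(uv[0]-cx)/fx,-(uv[1]-cy)/fy,-1.0]); return M[:3,3],d/np.linalg.norm(d)
def onz(C,uv,z):
    o,d=ray(C,uv); return o+d*(z-o[2])/d[2]
def proj(C,p):
    M,(fx,fy,cx,cy)=C; q=M[:3,:3].T@(np.array(p)-M[:3,3]); return np.array([cx-fx*q[0]/q[2], cy+fy*q[1]/q[2]])
def tri(obs):
    A=np.zeros((3,3));b=np.zeros(3);rs=[ray(C,uv) for C,uv in obs]
    for o,d in rs: P=np.eye(3)-np.outer(d,d);A+=P;b+=P@o
    p=np.linalg.solve(A,b); return p,[float(np.linalg.norm(np.cross(p-o,d))) for o,d in rs]
def down(yaw):
    """tool pointing down, jaw axis (tool y) at world angle yaw"""
    y=np.array([np.cos(yaw),np.sin(yaw),0]);z=np.array([0,0,-1.]);return R.from_matrix(np.c_[np.cross(y,z),y,z]).as_quat()
def shot(fn):
    st=bot.read_state(); im=bot.camera("wrist")[:,:,::-1].copy(); cv2.imwrite(fn,im); return im,cam("wrist",st)
E
python3 - <<'E'
from h import *
S,D=cam("scene"),cam("side")
for n,a,b in [("pinA",(283,219),(377,242)),("pinB",(331,205),(336,280)),("pinA'",(283,219),(336,280)),("rib",(307,208),(355,265)),("handle",(396,185),(271,362)),("weight",(268,330),(307,160)),("bottle",(404,243),(214,241))]:
    print(n,*tri([(S,a),(D,b)]))
print("tray", onz(S,(193,295),10), onz(D,(406,190),10))
for uv in [(197,255),(238,294),(190,338),(148,293)]: print("tray rim",onz(S,uv,28))
for uv in [(254,333),(311,341),(291,427),(227,417)]: print("plate corner",onz(D,uv,16))
E
```

```text
pinA [502.51 -12.03  74.33] [1.6042930811911067, 1.6042930811911518]
pinB [523.47 106.23  71.67] [1.200409082066278, 1.2004090820661606]
pinA' [514.05  28.24  31.86] [45.708353763479735, 45.708353763479714]
rib [507.75  55.04  73.48] [3.951775940041605, 3.9517759400415895]
handle [538.06 288.2   50.03] [1.279947586484043, 1.2799475864841503]
weight [ 737.98 -170.29   80.31] [0.009005505848145497, 0.009005505848030717]
bottle [726.4 165.2 115.9] [0.47961763287541365, 0.47961763287518894]
tray [ 541.92 -265.87   10.  ] [ 542.93 -267.8    10.  ]
tray rim [ 459.26 -217.8    28.  ]
tray rim [ 602.69 -180.56   28.  ]
tray rim [ 645.35 -310.34   28.  ]
tray rim [ 497.   -349.27   28.  ]
plate corner [607.63 232.16  16.  ]
plate corner [517.29 199.67  16.  ]
plate corner [466.07 347.69  16.  ]
plate corner [555.28 380.11  16.  ]
```

Run:
```python
from h import *
for y in (-10,170): print("mould",y,bot.solve_ik([513,47,260],down(np.radians(y))))
for y in (19.3,199.3): print("plate",y,bot.solve_ik([536,290,260],down(np.radians(y))))
for y in (-10,170): print("tray",y,bot.solve_ik([550,-265,100],down(np.radians(y))))
bot.move_ptp([513,47,260],down(np.radians(-10 if bot.solve_ik([513,47,260],down(np.radians(-10))) is not None else 170)))
im,C=shot("pics/w1.png"); s=bot.read_state(); print(s["t"],s["tcp_pos"],s["contact_force"])
for n,p in dict(pinA=(502.5,-12,80),pinB=(523.5,106,80),handle=(538,288,60),rib=(513,47,87)).items(): print(n,proj(C,p))
```

```text
mould -10 [ 0.47  0.07 -0.28  0.   -1.22  2.49]
mould 170 [ 0.47  0.07 -0.28  0.   -1.22 -0.65]
plate 19.3 [ 0.82  0.23 -0.09  0.   -1.25  2.66]
plate 199.3 [ 0.82  0.23 -0.09  0.   -1.25 -0.48]
tray -10 None
tray 170 [-0.13  0.36 -0.3   0.   -0.91 -0.05]
2.8167 [513.08  46.55 259.94] [ 0.01 -0.72 -0.45]
pinA [313.59 276.72]
pinB [313.7  148.34]
handle [291.64 -88.53]
rib [313.65 217.22]
```

View pics/w1.png

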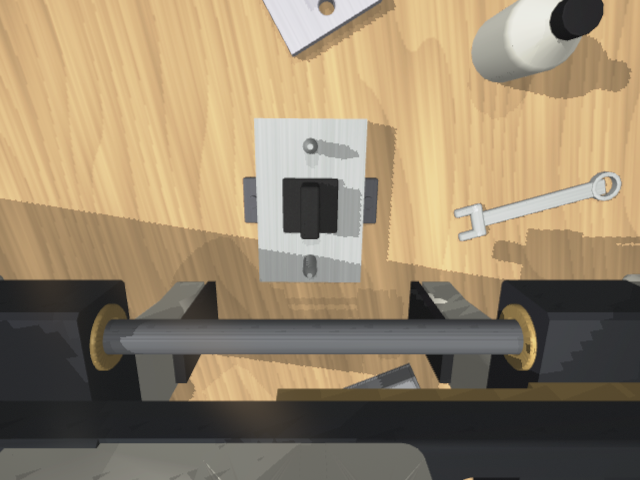

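Wrist view above the mould: block top spans (255..365, 118..283), pin tips are at (310,146) and (309,275), and the rib is at (311,205). The plate shows at the top edge. Next I measure both parts from the same relative tool pose, so that calibration bias cancels.

```bash
cat >> h.py <<'E'
def rect(im,C,guess,z):
    """grey rectangle's outline on plane z -> centre, long-axis angle (deg), sizes, corner pixels"""
    hsv=cv2.cvtColor(im,cv2.COLOR_BGR2HSV)
    m=(hsv[:,:,1]<70).astype(np.uint8)*255
    m[:, :][(hsv[:,:,2]<25)]=255
    u,v=proj(C,guess).astype(int)
    m=cv2.morphologyEx(m,cv2.MORPH_OPEN,np.ones((5,5)))
    cs,_=cv2.findContours(m,cv2.RETR_EXTERNAL,cv2.CHAIN_APPROX_NONE)
    c=max(cs,key=lambda c:cv2.pointPolygonTest(c,(float(u),float(v)),True))
    f=np.zeros_like(m);cv2.drawContours(f,[c],-1,255,-1)
    f=cv2.morphologyEx(f,cv2.MORPH_OPEN,np.ones((61,61)))
    c=max(cv2.findContours(f,cv2.RETR_EXTERNAL,cv2.CHAIN_APPROX_NONE)[0],key=cv2.contourArea)
    W=np.array([onz(C,p[0],z)[:2] for p in c],np.float32)
    (cx,cy),(w,h),a=cv2.minAreaRect(W)
    if w>h: w,h,a=h,w,a+90
    a=(a+90)%180
    cv2.drawContours(im,[c],-1,(0,0,255),1)
    return np.array([cx,cy]),a,(w,h)
E
python3 - <<'E'
from h import *
out=[]
for n,c,yaw,z in (("mould",(511,47),170,35),("plate",(536.5,290),199.3,16)):
    q=np.radians(yaw); tx=np.array([-np.sin(q),np.cos(q)])
    p=np.array(c)-30*tx
    bot.move_ptp([*p,225+z],down(q)); bot.pause(.15)
    im,C=shot(f"pics/{n}.png")
    print(n,rect(im,C,[*c,z],z),bot.read_state()["t"],bot.read_state()["tcp_pos"]); out.append(im[:400,120:520])
cv2.imwrite("pics/both.png",np.hstack(out))
E
```

```text
mould (array([509.51,  49.25]), 79.97289276123047, (113.9190673828125, 170.4984588623047)) 5.7083 [516.22  76.53 260.02]
plate (array([538.02, 287.32]), 109.46324920654297, (100.84237670898438, 160.1690673828125)) 6.8667 [526.92 317.28 241.53]
```

View pics/both.png

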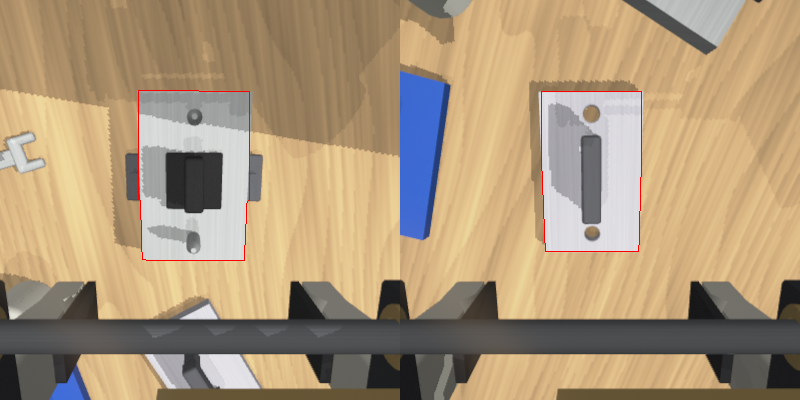

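Overlay check: the red outlines follow the block and the aluminium plate well. The plate has a dark handle and two holes at crop (591,113) and (592,233), and the blue part is separate at the left. Cross-checking with pin tips, holes, handle top and rib top:

Run:
```python
from h import *
def C_(tcp,yaw): return cam("wrist",dict(tcp_pos=tcp,eef_rot=down(np.radians(yaw))))
Cm=C_([516.22,76.53,260.02],170); Cp=C_([526.92,317.28,241.53],199.3)
im=cv2.imread("pics/plate.png"); hsv=cv2.cvtColor(im,cv2.COLOR_BGR2HSV)
# holes: saturated (wood) blobs inside the plate
m=((hsv[:,:,1]>70)*255).astype(np.uint8); roi=np.zeros_like(m); roi[95:247,270:355]=1
n,_,st,ce=cv2.connectedComponentsWithStats(m*roi); H=[c for c,s in zip(ce[1:],st[1:]) if 80<s[4]<800]; print("holes px",H,[s[:5] for s in st[1:] if s[4]>80])
h=[onz(Cp,c,16)[:2] for c in H]; print("holes",h)
if len(h)==2: d=h[0]-h[1]; print("mid",(h[0]+h[1])/2,np.linalg.norm(d),np.degrees(np.arctan2(d[1],d[0]))%180)
m=((hsv[:,:,2]<115)&(hsv[:,:,1]<60)).astype(np.uint8)*255; m[:130]=0;m[228:]=0;m[:,:295]=0;m[:,325:]=0
c=max(cv2.findContours(m,0,1)[0],key=cv2.contourArea); r=cv2.minAreaRect(c); print("bar px",r, onz(Cp,r[0],60))
a,b=onz(Cm,(315,115),80),onz(Cm,(314,249),80); d=(a-b)[:2]; print("pins",a,b,(a+b)/2,np.linalg.norm(d),np.degrees(np.arctan2(d[1],d[0]))%180)
im=cv2.imread("pics/mould.png"); 
z=np.hstack([cv2.resize(im[90:265,255:375],None,fx=3.3,fy=3.3,interpolation=2),cv2.resize(cv2.imread("pics/plate.png")[90:265,250:370],None,fx=3.3,fy=3.3,interpolation=2)]); cv2.imwrite("pics/zoom.png",z)
```

```text
holes px [array([310.97, 113.52]), array([311.43, 231.28])] [array([304, 106,  15,  16, 189], dtype=int32), array([305, 227,  13,  10,  99], dtype=int32)]
holes [array([557.74, 231.06]), array([518.57, 341.96])]
mid [538.16 286.51] 117.61264541293161 109.45396137700615
bar px ((310.4999694824219, 178.99996948242188), (87.99998474121094, 18.999996185302734), 90.0) [539.  285.7  60. ]
pins [497.96  -9.86  80.  ] [519.5  107.86  80.  ] [508.73  49.    80.  ] 119.67509531258177 79.63276911470096
```

View pics/zoom.png

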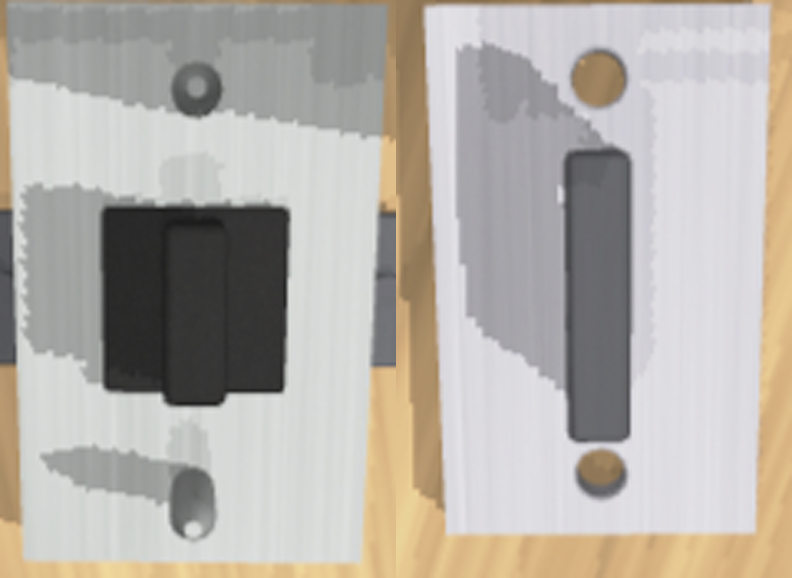

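Measurements agree:

| Part | Estimates | Used |
|---|---|---|
| Mould | outline (509.5,49.3), tips midpoint (508.8,49.5), pin spacing 119.7 | about (509.3,49.4), yaw −10.2° |
| Plate | outline (538.0,287.3), 160.2×100.8, yaw 19.46° | outline values |

The scene/side triangulation of the mould was about 4 mm off. Two wrist views from opposite yaws agree with each other, so I trust those. Now the plug.

Run:
```python
from h import *
P=np.array([509.3,49.4]); yaw=np.radians(169.8); q=down(yaw)
def rep(n): s=bot.read_state(); print(n,round(s["t"],2),s["tcp_pos"],s["contact_force"],round(s["width"],2))
bot.move_gripper(60,50)
bot.move_ptp([*P,150],q); bot.line_to([*P,47],120); rep("down")
bot.move_gripper(0,50); rep("grip")
ax=R.from_euler("z",-10.2,degrees=True).apply([0,1,0])
def rock(lift,deg,v=25):
    r=R.from_rotvec(np.radians(deg)*ax); piv=np.array([*P,28+lift])
    bot.line_to(piv+r.apply([0,0,19]),v,(r*R.from_quat(q)).as_quat())
for lift,deg in [(2,0),(4,4),(7,-4),(10,4),(13,-4),(16,4),(19,-4),(23,0)]:
    rock(lift,deg); rep((lift,deg))
bot.line_to([*P,75],40); rep("z75")
im,C=shot("pics/lift.png")
```

```text
down 9.68 [509.82  49.75  47.54] [1.   0.45 0.03] 60.46
grip 10.43 [509.9   49.36  47.12] [ 3.45 -2.36 -1.47] 17.61
(2, 0) 10.68 [509.65  49.41  48.48] [ 5.38 -2.49 -9.06] 17.57
(4, 4) 10.93 [512.26  49.43  51.38] [2.19 0.68 3.57] 17.63
(7, -4) 11.24 [507.44  50.11  53.68] [ 6.47 -0.44 -9.56] 18.1
(10, 4) 11.57 [513.03  50.4   58.03] [ 0.95  5.78 10.22] 17.67
(13, -4) 11.88 [507.37  50.39  59.73] [  6.14  -0.   -11.34] 17.28
(16, 4) 12.2 [511.84  49.95  63.55] [-1.47  4.54 10.59] 17.37
(19, -4) 12.51 [506.63  49.82  66.49] [-0.82 -0.74 -0.23] 17.68
(23, 0) 12.82 [509.62  49.33  69.45] [-0.12 -0.06 -1.08] 17.58
z75 13.1 [508.81  49.26  75.04] [-0.81 -0.18 -1.13] 17.61
```

The plug is out and held: the tool reads about −1.1 N, against a plug weight of 0.9 N. On to the tray.

Run:
```python
from h import *
P=np.array([509.3,49.4]); T=np.array([551,-264.5]); q=down(np.radians(169.8)); q2=down(np.radians(194.4))
def rep(n): s=bot.read_state(); print(n,round(s["t"],2),s["tcp_pos"],s["contact_force"],round(s["width"],2)); return s
bot.line_to([*P,150],150)
bot.move_ptp([*T,150],q2); bot.pause(.2); s=rep("above tray"); f0=s["contact_force"][2]
shot("pics/tray.png")
bot.line_to([*T,52],120); 
for z in np.arange(48,36,-1.5):
    bot.line_to([*T,z],30); s=rep(z)
    if s["contact_force"][2]-f0>3: break
bot.move_gripper(50); rep("open")
bot.line_to([*T,150],150); bot.pause(.2)
im,C=shot("pics/tray2.png"); rep("up")
cv2.imwrite("pics/tr.png",np.hstack([cv2.imread("pics/tray.png")[:,120:520],im[:,120:520]]))
```

```text
above tray 15.21 [ 551.35 -263.38  150.14] [ 0.   -0.15 -0.92] 18.06
48.0 16.51 [ 551.05 -264.49   48.24] [-0.15  0.87 -1.15] 17.64
46.5 16.76 [ 550.96 -264.47   46.49] [-0.21 -0.24 -1.33] 17.58
45.0 17.01 [ 550.9  -264.47   44.85] [-0.39  0.24 -1.07] 17.69
43.5 17.26 [ 550.89 -264.5    43.34] [ 0.43  0.6  -0.72] 17.8
42.0 17.51 [ 550.93 -264.48   41.87] [-0.08  0.15 -0.51] 18.11
40.5 17.76 [ 550.97 -264.49   40.41] [-0.27 -0.08 -0.49] 17.62
39.0 18.01 [ 551.1  -264.54   40.21] [-3.01  2.72  9.27] 17.68
open 18.77 [ 551.01 -264.52   38.97] [0.29 0.45 0.51] 50.22
up 19.91 [ 550.62 -264.44  149.05] [-0.15  0.5  -0.45] 49.63
```

View pics/tr.png

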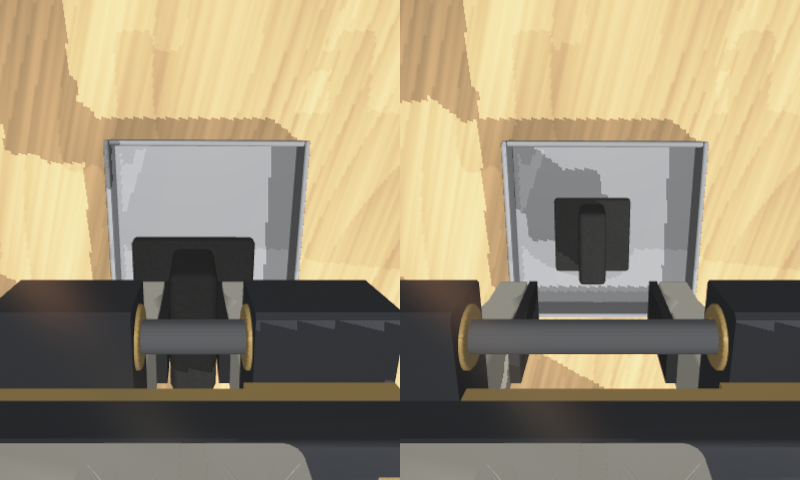

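The plug stands upright inside the tray (flange centre at right crop (592,235)), gripper clear of it. Now grasp the plate, lift it and carry it above the pins.

Run:
```python
from h import *
H=np.array([538.0,287.3]); M=np.array([509.3,49.4]); q=down(np.radians(199.46)); q2=down(np.radians(169.8))
def rep(n): s=bot.read_state(); print(n,round(s["t"],2),s["tcp_pos"],s["contact_force"],s["moment"],round(s["width"],2)); return s
bot.move_ptp([*H,150],q); bot.line_to([*H,31],110); rep("at handle")
bot.move_gripper(0,60); rep("grip")
bot.line_to([*H,36],30); bot.pause(.2); rep("lift5")
bot.line_to([*H,150],100); rep("lifted")
bot.line_to([*M,150],150,q2); bot.pause(.3); s=rep("over mould")
im,C=shot("pics/over.png")
side=bot.camera("side")[:,:,::-1]; cv2.imwrite("pics/over_side.png",side)
cv2.imwrite("pics/ov.png",np.hstack([im[:,160:480],cv2.resize(side[120:360,220:460],(480,480))]))
```

```text
at handle 23.13 [538.43 287.66  31.73] [-0.44  0.39 -0.15] [-0.01  0.16 -0.03] 49.96
grip 23.77 [538.31 287.51  31.22] [0.6  0.57 1.34] [ 0.17 -0.15 -0.  ] 17.49
lift5 24.28 [537.68 287.08  35.6 ] [-0.42  0.04 -7.43] [0.06 0.1  0.01] 17.55
lifted 25.57 [537.54 286.96 149.12] [-0.46  0.15 -6.78] [-0.01  0.14 -0.  ] 17.84
over mould 27.62 [509.32  49.69 149.95] [-0.47  0.01 -7.3 ] [-0.01  0.11 -0.01] 17.22
```

View pics/ov.png

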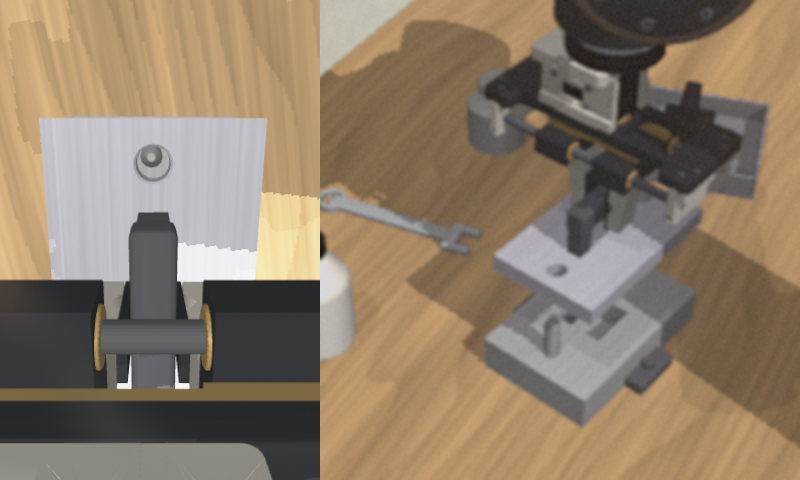

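Wrist view: the pin tip shows through the plate's hole (hole at crop (153,162), tip about (152,156)), and the plate hangs level. I check this against the expected geometry, then lower compliantly.

Run:
```python
from h import *
st=dict(tcp_pos=[509.32,49.69,149.95],eef_rot=down(np.radians(169.8))); C=cam("wrist",st)
q=np.radians(169.8); tx=np.array([-np.sin(q),np.cos(q)]); c=np.array(st["tcp_pos"][:2])+60*tx
print("aligned prediction: hole top",proj(C,[*c,135]),"tip",proj(C,[*c,80]))
im=cv2.imread("pics/over.png"); cv2.imwrite("pics/hz.png",cv2.resize(im[130:190,280:345],None,fx=8,fy=8,interpolation=cv2.INTER_CUBIC))
```

```text
aligned prediction: hole top [311.18 165.11] tip [311.4  157.52]
```

View pics/hz.png

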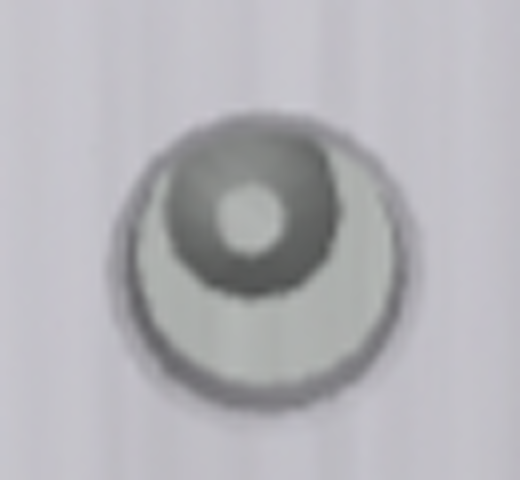

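The tip is where predicted. The hole sits about 1 mm forward and 0.8 mm sideways of nominal, within the taper's capture range, so I apply a small correction and lower with force feedback.

```bash
cat > lower.py <<'E'
from h import *
import json,sys
def lower(xy,yaw,z,zend,f0,m0,fmax=25,v=25,dz=2.5):
    """step down, yielding sideways to the lateral force and turning with the moment"""
    xy=np.array(xy,float)
    while z>zend:
        z=max(zend,z-dz); bot.line_to([*xy,z],v,down(np.radians(yaw))); bot.pause(.08)
        s=bot.read_state(); f=np.array(s["contact_force"])-f0; m=np.array(s["moment"])-m0
        print(round(s["t"],2),round(z,1),s["tcp_pos"],"f",f,"m",m,"xy",xy,round(yaw,2))
        xy+=np.clip(.06*f[:2],-.6,.6); yaw+=float(np.clip(.5*m[2],-.3,.3))
        if f[2]>fmax: print("stop: contact"); break
    return xy,yaw,z
E
python3 - <<'E'
from lower import *
q=np.radians(169.8); tx=np.array([-np.sin(q),np.cos(q)]); ty=np.array([np.cos(q),np.sin(q)])
xy=np.array([509.3,49.4])-1.0*tx-0.4*ty; yaw=170.2
bot.line_to([*xy,118],80,down(np.radians(yaw))); bot.pause(.3); s=bot.read_state()
f0,m0=np.array(s["contact_force"]),np.array(s["moment"]); print(s["t"],s["tcp_pos"],f0,m0)
xy,yaw,z=lower(xy,yaw,118,80,f0,m0)
json.dump(dict(xy=xy.tolist(),yaw=yaw,z=z,f0=f0.tolist(),m0=m0.tolist()),open("st.json","w"))
E
```

```text
28.575 [510.1   50.43 118.41] [-0.12  0.62 -8.51] [-0.01  0.06 -0.03]
28.91 115.5 [509.85  50.29 115.46] f [ 0.63 -1.48  2.03] m [ 0.03 -0.01  0.04] xy [509.87  50.31] 170.2
29.24 113.0 [509.89  50.2  112.94] f [ 0.08 -0.6   2.  ] m [ 0.07 -0.04  0.02] xy [509.91  50.22] 170.22
29.57 110.5 [509.88  50.16 110.42] f [-0.39 -1.16  1.22] m [0.   0.   0.03] xy [509.91  50.19] 170.23
29.91 108.0 [509.89  50.11 107.97] f [ 0.33 -0.62  1.02] m [0.04 0.02 0.07] xy [509.89  50.12] 170.25
30.24 105.5 [509.9   50.06 105.46] f [-0.51 -0.44  1.69] m [ 0.09  0.02 -0.01] xy [509.91  50.08] 170.28
30.57 103.0 [509.85  50.03 102.94] f [ 0.22 -1.22  0.91] m [ 0.06 -0.03 -0.02] xy [509.88  50.05] 170.27
30.91 100.5 [509.92  49.97 100.49] f [ 0.13 -1.57  1.84] m [-0.02 -0.08  0.08] xy [509.89  49.98] 170.26
31.24 98.0 [510.15  49.97  98.01] f [ 2.47 -0.9   0.29] m [ 0.07 -0.68 -0.06] xy [509.9   49.89] 170.3
31.57 95.5 [510.18  49.9   95.48] f [ 2.32 -0.33  1.13] m [ 0.14 -0.81 -0.07] xy [510.05  49.83] 170.27
31.91 93.0 [510.17  49.83  92.9 ] f [1.91 0.06 0.2 ] m [ 0.17 -0.67 -0.11] xy [510.19  49.81] 170.24
32.24 90.5 [510.21  49.78  90.39] f [1.25 0.29 0.61] m [ 0.08 -0.53 -0.1 ] xy [510.3   49.82] 170.18
32.58 88.0 [510.25  49.77  87.87] f [1.79 0.04 0.69] m [ 0.01 -0.44 -0.03] xy [510.38  49.83] 170.13
32.91 85.5 [510.3   49.76  85.37] f [ 0.04 -1.39  1.52] m [ 0.02 -0.2   0.02] xy [510.48  49.84] 170.12
33.24 83.0 [510.35  49.7   82.91] f [-0.2  -0.65  0.23] m [ 0.   -0.09 -0.03] xy [510.49  49.75] 170.13
33.58 80.5 [510.37  49.65  80.42] f [ 1.11 -0.19  2.22] m [ 0.05 -0.02  0.03] xy [510.48  49.71] 170.11
33.91 80 [510.51  49.68  80.01] f [-1.06 -0.41  1.55] m [ 0.08 -0.02  0.02] xy [510.54  49.7 ] 170.13
```

On both pins with tiny forces. Continue to home (expected TCP z about 66.2), release and retreat.

Run:
```python
from lower import *
d=json.load(open("st.json")); f0,m0=np.array(d["f0"]),np.array(d["m0"])
xy,yaw,z=lower(d["xy"],d["yaw"],d["z"],69,f0,m0,fmax=20)
xy,yaw,z=lower(xy,yaw,z,63,f0,m0,fmax=20,v=15,dz=1)
bot.pause(.3)
s=bot.read_state(); print("home?",s["tcp_pos"],s["contact_force"],z)
if 64.5<s["tcp_pos"][2]<67.5:
    bot.move_gripper(50); s=bot.read_state(); print("open",s["tcp_pos"],s["contact_force"])
    bot.line_to([*s["tcp_pos"][:2],180],120)
    q=np.radians(yaw); tx=np.array([-np.sin(q),np.cos(q)])
    bot.line_to([*(xy-30*tx),276],150); bot.pause(.2)
    im,C=shot("pics/fin.png"); sd=bot.camera("side")[:,:,::-1]; cv2.imwrite("pics/fin_side.png",sd)
    print(rect(im,C,[*xy,51],51), bot.read_state()["t"])
    cv2.imwrite("pics/f.png",np.hstack([im[:400,160:480],cv2.resize(sd[140:380,160:448],(480,400))]))
```

```text
34.24 77.5 [510.47  49.67  77.43] f [ 0.58 -1.25  1.01] m [ 0.05 -0.07  0.01] xy [510.48  49.68] 170.14
34.58 75.0 [510.46  49.56  74.93] f [ 0.23 -1.47  1.69] m [ 0.01 -0.01 -0.01] xy [510.51  49.6 ] 170.15
34.91 72.5 [510.49  49.5   72.47] f [-0.28 -1.53  0.75] m [0.04 0.03 0.04] xy [510.53  49.52] 170.14
35.24 70.0 [510.48  49.39  69.94] f [-0.18 -1.13  1.71] m [0.   0.03 0.03] xy [510.51  49.42] 170.16
35.58 69 [510.48  49.35  68.99] f [ 0.19 -1.11  1.72] m [0.04 0.02 0.03] xy [510.5   49.36] 170.17
35.91 68 [510.5   49.28  67.98] f [-0.31 -0.78  1.55] m [0.04 0.   0.05] xy [510.51  49.29] 170.19
36.24 67 [510.46  49.22  66.96] f [-0.46 -0.77  1.75] m [0.04 0.   0.02] xy [510.49  49.24] 170.22
36.58 66 [510.62  49.27  66.21] f [-1.25 -0.61  5.11] m [ 0.1   0.29 -0.01] xy [510.47  49.2 ] 170.23
36.91 65 [510.68  49.23  66.18] f [-4.9   0.08 17.08] m [ 0.36  1.85 -0.02] xy [510.39  49.16] 170.22
37.24 64 [510.68  49.26  66.15] f [-7.49 -0.37 26.23] m [0.27 3.03 0.02] xy [510.1   49.16] 170.21
stop: contact
home? [510.68  49.26  66.15] [-8.26  0.01 17.67] 64
open [510.12  49.17  63.93] [-0.29  0.58 -0.33]
(array([508.96,  48.01]), 80.12481689453125, (109.3033676147461, 163.60757446289062)) 40.5333
```

View pics/f.png

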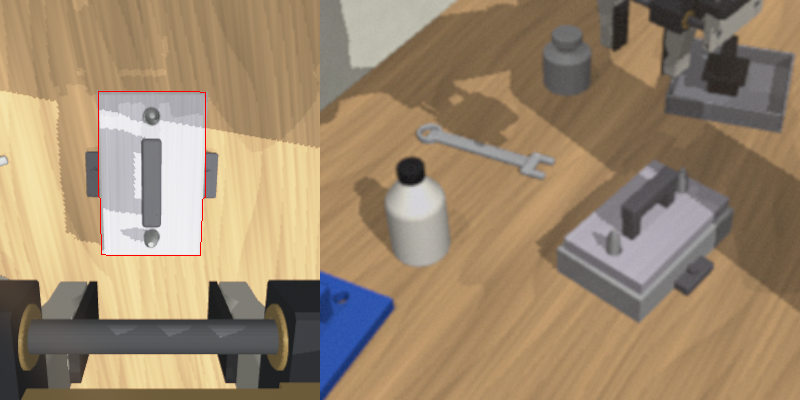

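Plate home and level on the block with both pins through it, plug standing in the tray, bottle, wrench and weight undisturbed, gripper clear. Handing in.

```bash
python3 -c "
from plant import bot
print(bot.close_job(), bot.read_state()['t'])"
```

```text
the job is handed in; nothing more can be done
the job is handed in; nothing more can be done
```

The job is done and handed in, with the clock at about 40.5 s of the 72 s allowed. I rocked the rubber plug out and stood it upright in the grey tray. I then took the aluminium plate by its handle, leaving the blue look-alike alone, and lowered it over both pins until it was fully home before letting go.

**Last checks:**
- **Plate height:** contact came at TCP z 66.15, against 66.2 expected for fully home.
- **Forces:** sideways force stayed under about 3 N on the pins. The final press-down was about 26 N, and the wrist force read near zero after release.
- **Final pictures:** both pins are through the plate, which sits level. The plug stands in the tray, the gripper is clear, and the bottle, wrench and weight look undisturbed.

**What disagreed:**
- The scene/side triangulation of the mould was about 4 mm off the wrist-camera views, so I used the wrist values.
- The wrist-camera outline read a few mm too large: the mould at 114 × 170.5 mm instead of 110 × 170, and the plate in its final place at 109 × 164 mm instead of 100 × 160. I think the plate's outline took in some of the block's rim below it.
- Just above the pins, one plate hole sat about 1 mm off where I expected, so I corrected the position slightly before lowering.

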